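Hang the pastry blender up to drip-dry

TASK

Hang the freshly washed pastry blender up to drip-dry. First swing the long lower arm of the drying stand out from the back until it meets its stop over the drip pan, then pass the blender's loop over the arm's upturned tip and hang it on the straight bar by its handle, so that it hangs free and still with the arm left at its stop. Leave the short upper arm and the round cutter that hangs on it as they are, and do not shift the timer, the honey jar or the glass mug.

Things in the scene. Friction and masses are not known exactly. Their poses are not given: they have to be found in the camera images.
- pastry_blender: Pastry blender 106 x 41 x 92 mm, 0.16 kg: dark handle (along its y, 26 mm wide in x, 24 mm thick) over five U-bent 3.4 mm wires; stands upright on the wires, left or right of the stand. Origin: middle of its underside, z up. Handle underside 68, handle centre 80 mm above it. The loop is open along x: 4 to 68 mm high, 90 mm wide (y) at the top, 60 at the bottom.
- blender_seat (a point): Middle of the underside of the blender's handle (68 mm above the blender's origin), the place that rests on the bar; axes as the blender's.
- drying_stand: Steel drip-dry stand, fixed: drip pan 225 x 160 mm, rim 21 mm high, and a post (14 mm diameter, 211 mm high) near its rear edge, carrying a long arm and, 28 mm above it, a short arm (115 mm). Origin: foot of the post on its axis. Its -x points forward over the pan (x -195 to +30 mm, y -80 to +80 mm). The long arm is folded towards +y, the short one towards -y.
- long_arm (a joint): Turn of the long lower arm about the post, rad, counter-clockwise from above: 0 = folded along the stand's +y, 1.571 = stop, along the stand's -x over the middle of the pan. Stays where it is left (friction about 0.12 N m). Starts between 0 and 0.4.
- long_arm_root (a point): Point on the post's axis at the height of the long arm's bar axis (150 mm above the table). Its x axis points outward along the arm, its z up.
- long_arm_tip (a point): Point on the long arm's bar axis where it turns up, 170 mm from the post's axis; axes as long_arm_root. The bar is level and round, 9 mm in diameter, straight from 13 to 160 mm out from the post's axis; the tip goes straight up to a dark 15 mm ball centred 22 mm above the bar axis (top 30 mm above it).
- short_arm (a joint): Turn of the short upper arm about the post, rad: 0 = folded along the stand's -y, grows clockwise seen from above. To be left at 0.
- round_cutter: Round plain steel pastry cutter, a ring of 82 mm diameter and 36 mm width with a fine beaded edge, hanging on the short upper arm. Origin: centre of the ring. To be left hanging.
- timer: Round white kitchen timer with a red knob, 66 x 66 x 46 mm, on the other side of the stand from the blender; origin under its centre.
- honey_jar: Glass jar with a yellow lid, 77 mm diameter, 120 mm high, to the right of the stand; origin under its centre.
- glass_mug_a: Clear glass mug with handle, 77 x 116 x 100 mm, to the left of the stand; origin under its centre.

How it is judged:
On the way, in this order (a step that is already met when the one before it is completed fails the run):
1. the long arm is swung out to its stop (within 0.12 rad) (value of joint long_arm above 1.45 rad), for 0.2 s.
2. the blender's handle rests on the long arm's bar, the bar passing through its loop (x of blender_seat in the frame of long_arm_root between 0.03 and 0.16 m and z of blender_seat in the frame of long_arm_root between 0 and 0.015 m and y of blender_seat in the frame of long_arm_root between -0.03 and 0.03 m and contact force between pastry_blender and drying_stand above 0.3 N), for 0.2 s.
At the end, for the whole second after the job is handed in: Long arm within 0.12 rad of its stop; blender upright (0.5 rad), still, the middle of its handle's underside on the bar: 30 to 160 mm from the post axis, within 30 mm of the bar sideways, 0 to 15 mm above its axis; cutter still hanging (above 0.12 m); short arm folded (under 0.15 rad) (value of joint long_arm above 1.45 rad and x of blender_seat in the frame of long_arm_root between 0.03 and 0.16 m and y of blender_seat in the frame of long_arm_root between -0.03 and 0.03 m and z of blender_seat in the frame of long_arm_root between 0 and 0.015 m and angle between pastry_blender's own z axis and vertical below 0.5 rad and linear speed of pastry_blender below 0.03 m/s and height (world z) of round_cutter above 0.12 m and value of joint short_arm below 0.15 rad); the robot touches nothing.
It fails at once if the round cutter is knocked off the short arm (height (world z) of round_cutter below 0.12 m).
It fails at once if the short upper arm is swung away from its place (value of joint short_arm above 0.15 rad).
It fails at once if the timer, the honey jar or the glass mug is shifted by more than 3 cm (distance of any of timer, honey_jar, glass_mug_a from where it was at the start of the episode above 0.03 m).
It also fails if it takes over 58 s, if anything falls off the work surface, if the arm or the gripper's body presses on something with over 40 N, if the wrist force passes 120 N, or if a joint passes its speed limit or range.

ROBOT

A 6-joint arm with a two-finger parallel gripper is mounted at the origin on a cart in front of the work surface, level with it; the furniture and walls round the work are solid. World frame = base frame: x ahead of the robot, y to its left, z up, the work surface at z = 0. Lengths are in m, angles in rad, forces in N, time in s.
With the tool pointing down it reaches from about 0.275 to 1 m from the base axis. Payload 8.4 kg.
Tool frame: the origin (TCP) lies between the finger pads; the fingertips stand bot.nose_length ahead of it and the grasp point (between the pads) lies 5 mm behind it (bot.nose_length is the distance from the TCP to the fingertips, in m); z points along the fingers, x is the direction in which the jaws open and shut, and the axes are right-handed (so a half turn about z gives the same grasp; the last joint's range is limited). The gripper opens to 85 mm and grips with 20 to 120 N. Pads are 22 mm wide; open, the fingers measure 114 mm over their backs; the gripper's body (76 mm by 85 mm) begins 54 mm behind the grasp point. The pads swing forward as they close: fully open they stand 13 mm farther back than shut.
Start: joints at [-1.248, 0.353, 1.633, -0, 1.155, -0.002], TCP at [0.199, -0.592, 0.245] pointing down, gripper open.
Joint ranges: [-2.63, 2.63], [-0.92, 2.1], [0.06, 2.66], [-1.3, 4.44], [0, 2.69], [-3.02, 3.02]. Speed limits (rad/s): [2.22, 2.22, 2.79, 3.14, 3.14, 3.14].

INTERFACE

Orientations are given as a unit quaternion [x, y, z, w].
In Python, from plant import get_obs, cams, bot, models gives the robot as it stands.
- The arm moves only by the shell command python3 -m jog 'ROWS' [FORCE]. ROWS is JSON, a list of rows, each an object of numbers: "ax", "ay", "az": the turn, a rotation vector about the tool's x, y, z in rad; "tx", "ty", "tz": the shift along the tool's x, y, z in cm; "fingers": the gripper command: -1 is fully open, 1 is shut, values between are in proportion. In form: [{"ax": .., "ay": .., "az": .., "tx": .., "ty": .., "tz": .., "fingers": ..}, ...]. A call has 1 to 10 rows; each row shifts and turns the pose as measured when the row begins, along the tool's axes as they then stand; what a row does not reach is not made up. A row lasts 1/12 s, in which the tool goes at most 41.7 mm and 7.16 degrees, less where a joint would pass 70% of its speed; a pose out of reach is approached as far as the arm can. A call with a gripper value outside its range is refused whole. The fingers move at their own pace and stop on an object; FORCE is the grip in N (left out, the last holds). Time passes only in rows, so rows that do not move let the fingers close. It gives the time, the measured TCP pose, the force and the opening at its end, in the units of the state.
- get_obs(): the state, without advancing time (a new reading comes with each control period).
- cams.read_camera(name): name is "scene" or "top" or "wrist"; returns a dict with "img" (384x512x3 uint8, red, green, blue), "intrinsics" (3x3 intrinsics, pixels), "dist_coeffs" ([k1, k2, p1, p2, k3] as OpenCV has them; the pictures are not rectified), "rvec" (rotation vector, rad) and "tvec" (3), from world to camera coordinates, as OpenCV has them; the wrist camera has in their place "hand_eye" (4x4, takes a point from camera to tool coordinates, whose origin is the TCP and whose axes are the tool frame's). Camera axes: x right, y down, z forward; pixel columns grow to the right and rows downward; lengths in m; the calibration is good to about 2 mm. A picture is of the moment at which its call begins: read the wrist's pose just before it. There is no depth.
- bot.job_done(): hands the job in, once; it reports no verdict.
Trained networks look in a picture, given as the dict that the camera call returned (one of the last four; its "shot" number tells which), for a name from the list of things; names that differ only in an ending like _2 or _b are one class to them, and where a whole thing is asked for, a point or a joint stands for the part that bears it (a point fixed in the world has none). Each returns a list of dicts, best first, with "score" (0 to 1); they miss things now and then, are a little off and sometimes report something else, mostly with a low value. They report only what shows in the picture. A call takes as long as a camera call.
- models.outline_of(picture, target): "mask" (384x512 bool, what is visible of it).
- models.landmark_of(picture, target): "position" ([x, y, z] in m, in the coordinates of the camera as it stood for that picture, good to about 4 mm: a listed point, or the origin of a listed thing).
The state is a dict: "clock": time; "joint_pos": joint angles; "dq": joint speeds; "effort": joint torques, N m; "position": TCP position; "ee_rot": TCP orientation; "ft_force": force on the tool from outside, world axes, zero at the start; "ft_torque": the same for the moment, N m; "opening": opening from 0.0 (shut) to 1.0 (fully open).
Only numpy, scipy, OpenCV 4.12 (cv2) and the standard library are available. Lean on these libraries where they do the work, as an engineer would, in place of code of your own. Each camera call takes 0.05 s, during which the arm holds its last target.

## Working session

There is one attempt and no reset: what is moved stays moved. The work goes in short steps, Python scripts to look and compute and a shell command to move; the robot and the scene stay as the last step left them, time stands still between calls to the robot, and variables do not carry over. Pictures are saved under pics/ and viewed, and the job is handed in when it is done.

```bash
ls; mkdir -p pics
cat > h.py <<'E'
import numpy as np, cv2
from scipy.spatial.transform import Rotation as R
from plant import get_obs, cams, bot, models
def T_tool(o):
    T=np.eye(4);T[:3,:3]=R.from_quat(o["ee_rot"]).as_matrix();T[:3,3]=o["position"];return T
def cam2world(c,o=None):
    if "hand_eye" in c: return T_tool(o)@np.array(c["hand_eye"])
    Rm=cv2.Rodrigues(np.array(c["rvec"],float))[0];T=np.eye(4)
    T[:3,:3]=Rm.T;T[:3,3]=-Rm.T@np.array(c["tvec"]).ravel();return T
def shot(name,fn=None):
    o=get_obs();c=cams.read_camera(name)
    if fn: cv2.imwrite(fn,c["img"][:,:,::-1])
    return c,cam2world(c,o)
def lm(c,T,t,n=1):
    return [((T@np.r_[d["position"],1])[:3].round(4).tolist(),round(float(d["score"]),2)) for d in models.landmark_of(c,t)[:n]]
def ray(c,T,uv,z):
    p=cv2.undistortPoints(np.array([[uv]],float),np.array(c["intrinsics"]),np.array(c["dist_coeffs"]))[0,0]
    d=T[:3,:3]@np.r_[p,1];return T[:3,3]+d*(z-T[2,3])/d[2]
E
python3 - <<'E'
from h import *
o=get_obs();print({k:np.round(v,3).tolist() for k,v in o.items()}, bot.nose_length)
for n in ["scene","top"]:
    c,T=shot(n,f"pics/{n}0.png");print(n,T[:3,3].round(3),T[:3,2].round(2))
    for t in ["pastry_blender","blender_seat","drying_stand","long_arm_root","long_arm_tip","round_cutter","timer","honey_jar","glass_mug_a"]: print(t,lm(c,T,t,2))
shot("wrist","pics/wrist0.png")
E
```

```text
pics
{'clock': 0.0, 'joint_pos': [-1.248, 0.354, 1.634, 0.0, 1.155, -0.002], 'dq': [0.0, 0.001, -0.002, -0.001, 0.001, -0.0], 'effort': [-0.001, -60.524, -34.207, -0.0, 0.009, -0.0], 'position': [0.199, -0.592, 0.245], 'ee_rot': [0.812, -0.583, -0.001, -0.0], 'ft_force': [-0.347, 0.448, 0.649], 'ft_torque': [0.042, -0.002, -0.023], 'opening': 1.0} 0.014
scene [-0.372  0.557  1.209] [ 0.61 -0.37 -0.7 ]
pastry_blender [([0.4264, 0.2699, 0.0003], 0.98)]
blender_seat []
drying_stand [([0.6467, 0.0601, -0.0016], 0.86), ([0.6472, 0.0627, 0.1461], 0.29)]
long_arm_root [([0.6441, 0.0661, 0.1447], 0.67)]
long_arm_tip [([0.5867, 0.2212, 0.1495], 0.72)]
round_cutter [([0.6482, -0.0026, 0.1442], 0.75)]
timer []
honey_jar []
glass_mug_a [([0.6296, 0.3794, -0.0032], 0.89)]
top [ 0.512 -0.013  1.391] [ 0.05  0.01 -1.  ]
pastry_blender [([0.4223, 0.2738, 0.0037], 0.6)]
blender_seat [([0.4245, 0.2722, 0.0712], 0.76)]
drying_stand [([0.6438, 0.058, 0.0035], 0.55)]
long_arm_root [([0.6515, 0.0669, 0.1501], 0.71)]
long_arm_tip [([0.5824, 0.2184, 0.1509], 0.54)]
round_cutter [([0.6433, -0.0012, 0.1441], 0.66)]
timer [([0.4198, 0.2739, 0.0009], 0.65), ([0.4693, -0.3115, 0.0028], 0.58)]
honey_jar [([0.6625, -0.3256, -0.0003], 0.9)]
glass_mug_a [([0.6296, 0.3774, 0.0025], 0.77)]
```

View pics/scene0.png

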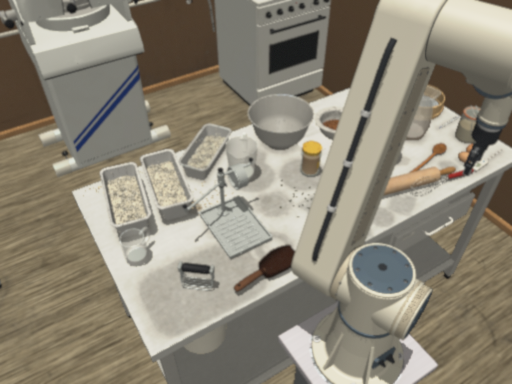

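View pics/top0.png

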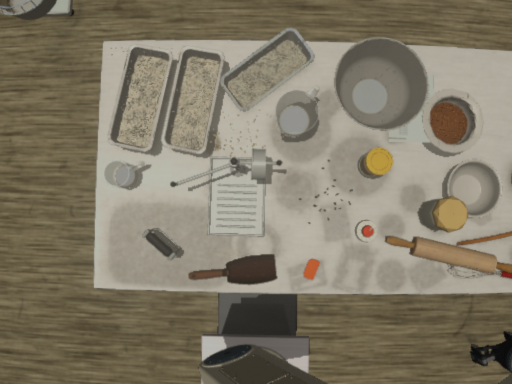

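```bash
cat >> h.py <<'E'
def go(target,yaw=None):
    o=get_obs();Rt=R.from_quat(o["ee_rot"]).as_matrix()
    if target is not None: print("t(cm, tool):",(Rt.T@(np.array(target)-o["position"])*100).round(2))
    if yaw is not None:
        Rd=np.array([[np.cos(yaw),np.sin(yaw),0],[np.sin(yaw),-np.cos(yaw),0],[0,0,-1]])
        print("a(tool):",R.from_matrix(Rt.T@Rd).as_rotvec().round(3))
    print("pos",np.round(o["position"],4),"yaw",round(float(np.arctan2(Rt[1,0],Rt[0,0])),3),"z",Rt[:,2].round(3),"clk",o["clock"],"F",np.round(o["ft_force"],1),"op",round(float(o["opening"]),3))
E
python3 - <<'E'
from h import *
c,T=shot("top")
im=cv2.resize(c["img"][140:270,100:290,::-1],None,fx=4,fy=4,interpolation=cv2.INTER_CUBIC)
cv2.imwrite("pics/topz.png",im)
for uv in [(211,157),(263,157),(209,234)]: print(ray(c,T,uv,0.021).round(3))
go([0.3,-0.3,0.36],0.0)
E
```

```text
[0.676 0.138 0.021]
[ 0.678 -0.014  0.021]
[0.451 0.139 0.021]
t(cm, tool): [-24.5  -18.86 -11.47]
a(tool): [-0.     0.    -1.246]
pos [ 0.1994 -0.5923  0.2453] yaw -1.246 z [-0.  0. -1.] clk 1.1 F [-0.1 -0.3  0.1] op 0.999
```

View pics/topz.png

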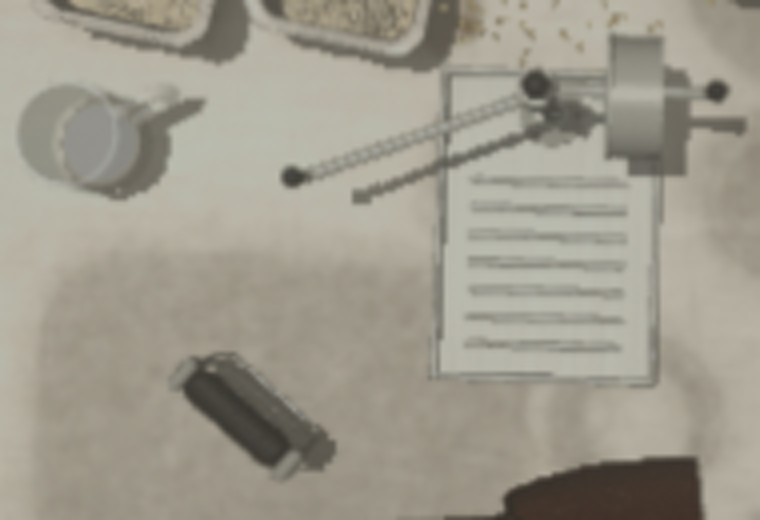

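```bash
python3 -m jog '[{"az":-0.125,"tz":-1.3,"fingers":1},{"az":-0.125,"tz":-1.3,"fingers":1},{"az":-0.125,"tz":-1.3,"fingers":1},{"az":-0.125,"tz":-1.3,"fingers":1},{"az":-0.125,"tz":-1.3,"fingers":1},{"az":-0.125,"tz":-1.3,"fingers":1},{"az":-0.125,"tz":-1.3,"fingers":1},{"az":-0.125,"tz":-1.3,"fingers":1},{"az":-0.125,"tz":-1.3,"fingers":1},{"az":-0.125,"tz":-1.3,"fingers":1}]' 40
python3 - <<'E'
from h import *
go([0.66,0.215,0.36],0.0)
E
```

```text
t(cm, tool): [-61.82 -69.41 -11.47]
a(tool): [-0.     0.    -1.246]
pos [ 0.1994 -0.5923  0.2453] yaw -1.246 z [-0.  0. -1.] clk 1.1 F [-0.1 -0.3  0.1] op 0.999$[0]: bad value
```

```bash
python3 -m jog '[{"ax":0,"ay":0,"az":-0.12,"tx":0,"ty":0,"tz":-1.3,"fingers":1},{"ax":0,"ay":0,"az":-0.12,"tx":0,"ty":0,"tz":-1.3,"fingers":1}]' 40
python3 - <<'E'
from h import *
go([0.66,0.215,0.36],0.0)
E
```

```text
clock: 1.27
position: [0.1989, -0.5908, 0.2689]
ee_rot: [0.877, -0.481, -0.002, -0.002]
ft_force: [0.2, -0.2, 1.6]
opening: 0.749
t(cm, tool): [-43.17 -82.23  -8.79]
a(tool): [-0.004  0.004 -1.003]
pos [ 0.1989 -0.5908  0.2689] yaw -1.003 z [-0.002  0.005 -1.   ] clk 1.2667 F [ 0.2 -0.2  1.6] op 0.749
```

```bash
python3 -m jog '[{"ax":0,"ay":0,"az":-0.12,"tx":0,"ty":0,"tz":-1.3,"fingers":1},{"ax":0,"ay":0,"az":-0.12,"tx":0,"ty":0,"tz":-1.3,"fingers":1},{"ax":0,"ay":0,"az":-0.12,"tx":0,"ty":0,"tz":-1.3,"fingers":1},{"ax":0,"ay":0,"az":-0.12,"tx":0,"ty":0,"tz":-1.3,"fingers":1},{"ax":0,"ay":0,"az":-0.12,"tx":0,"ty":0,"tz":-1.3,"fingers":1},{"ax":0,"ay":0,"az":-0.12,"tx":0,"ty":0,"tz":-1.3,"fingers":1},{"ax":0,"ay":0,"az":-0.12,"tx":0,"ty":0,"tz":-1.3,"fingers":1},{"ax":0,"ay":0,"az":-0.12,"tx":0,"ty":0,"tz":0,"fingers":1}]'
python3 - <<'E'
from h import *
go([0.66,0.215,0.36],0.0)
E
```

```text
clock: 1.93
position: [0.1991, -0.5914, 0.3663]
ee_rot: [1.0, -0.001, -0.001, -0.002]
ft_force: [-0.1, 0.3, 0.9]
opening: -0.003
t(cm, tool): [ 45.95 -80.71   0.85]
a(tool): [-0.003  0.001 -0.002]
pos [ 0.1991 -0.5914  0.3663] yaw -0.002 z [-0.001  0.003 -1.   ] clk 1.9333 F [-0.1  0.3  0.9] op -0.003
```

```bash
python3 -m jog '[{"ax":0,"ay":0,"az":0,"tx":2,"ty":-3.5,"tz":0,"fingers":1},{"ax":0,"ay":0,"az":0,"tx":2,"ty":-3.5,"tz":0,"fingers":1},{"ax":0,"ay":0,"az":0,"tx":2,"ty":-3.5,"tz":0,"fingers":1},{"ax":0,"ay":0,"az":0,"tx":2,"ty":-3.5,"tz":0,"fingers":1},{"ax":0,"ay":0,"az":0,"tx":2,"ty":-3.5,"tz":0,"fingers":1},{"ax":0,"ay":0,"az":0,"tx":2,"ty":-3.5,"tz":0,"fingers":1},{"ax":0,"ay":0,"az":0,"tx":2,"ty":-3.5,"tz":0,"fingers":1},{"ax":0,"ay":0,"az":0,"tx":2,"ty":-3.5,"tz":0,"fingers":1},{"ax":0,"ay":0,"az":0,"tx":2,"ty":-3.5,"tz":0,"fingers":1},{"ax":0,"ay":0,"az":0,"tx":2,"ty":-3.5,"tz":0,"fingers":1}]'
python3 -m jog '[{"ax":0,"ay":0,"az":0,"tx":2,"ty":-3.5,"tz":0,"fingers":1},{"ax":0,"ay":0,"az":0,"tx":2,"ty":-3.5,"tz":0,"fingers":1},{"ax":0,"ay":0,"az":0,"tx":2,"ty":-3.5,"tz":0,"fingers":1},{"ax":0,"ay":0,"az":0,"tx":2,"ty":-3.5,"tz":0,"fingers":1},{"ax":0,"ay":0,"az":0,"tx":2,"ty":-3.5,"tz":0,"fingers":1},{"ax":0,"ay":0,"az":0,"tx":2,"ty":-3.5,"tz":0,"fingers":1},{"ax":0,"ay":0,"az":0,"tx":2,"ty":-3.5,"tz":0,"fingers":1},{"ax":0,"ay":0,"az":0,"tx":2,"ty":-3.5,"tz":0,"fingers":1}]'
python3 - <<'E'
from h import *
go([0.66,0.215,0.34],0.0)
c,T=shot("wrist","pics/w1.png")
for t in ["long_arm_root","long_arm_tip","drying_stand","pastry_blender","blender_seat"]: print(t,lm(c,T,t))
E
```

```text
clock: 2.77
position: [0.3986, -0.2339, 0.3671]
ee_rot: [1.0, -0.0, 0.001, 0.002]
ft_force: [1.2, -0.7, -0.3]
opening: -0.003
clock: 3.43
position: [0.5606, 0.0578, 0.3692]
ee_rot: [1.0, -0.0, 0.004, 0.002]
ft_force: [1.3, -0.7, 0.8]
opening: -0.001
t(cm, tool): [  9.91 -15.74   2.93]
a(tool): [ 0.005 -0.008 -0.   ]
pos [0.5606 0.0578 0.3692] yaw -0.0 z [ 0.008 -0.005 -1.   ] clk 3.4333 F [ 1.3 -0.7  0.8] op -0.001
long_arm_root [([0.6445, 0.061, 0.1489], 0.84)]
long_arm_tip [([0.5841, 0.2227, 0.15], 0.58)]
drying_stand [([0.647, 0.0552, -0.0003], 0.75)]
pastry_blender [([0.4204, 0.2733, 0.0014], 0.89)]
blender_seat []
```

View pics/w1.png

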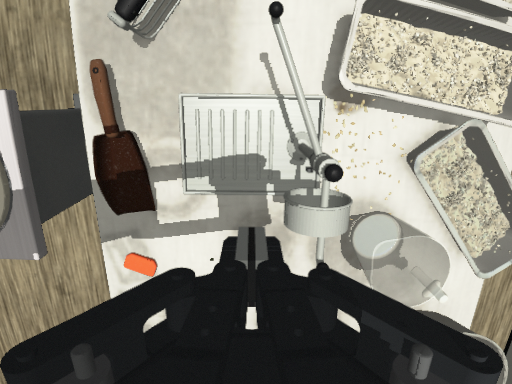

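```bash
python3 -m jog '[{"ax":0,"ay":-0.008,"az":0,"tx":2.2,"ty":-3.5,"tz":0,"fingers":1},{"ax":0,"ay":0,"az":0,"tx":2.2,"ty":-3.5,"tz":0,"fingers":1},{"ax":0,"ay":0,"az":0,"tx":2.2,"ty":-3.5,"tz":0,"fingers":1},{"ax":0,"ay":0,"az":0,"tx":2.2,"ty":-3.5,"tz":0,"fingers":1},{"ax":0,"ay":0,"az":0,"tx":0.5,"ty":-0.8,"tz":0,"fingers":1},{"ax":0,"ay":0,"az":0,"tx":0,"ty":0,"tz":4,"fingers":1},{"ax":0,"ay":0,"az":0,"tx":0,"ty":0,"tz":4,"fingers":1},{"ax":0,"ay":0,"az":0,"tx":0,"ty":0,"tz":3,"fingers":1}]'
python3 - <<'E'
from h import *
go([0.65,0.202,0.152],0.0)
c,T=shot("wrist","pics/w2.png")
print(lm(c,T,"long_arm_tip"))
E
```

```text
clock: 4.4
position: [0.6605, 0.196, 0.2666]
ee_rot: [1.0, -0.009, 0.008, 0.001]
ft_force: [-1.1, -0.2, -1.2]
opening: 0.002
t(cm, tool): [-1.25 -0.61 11.44]
a(tool): [ 0.002 -0.017 -0.018]
pos [0.6605 0.196  0.2666] yaw -0.018 z [ 0.017 -0.002 -1.   ] clk 4.4 F [-1.1 -0.2 -1.2] op 0.002
[([0.5842, 0.2215, 0.1489], 0.98)]
```

View pics/w2.png

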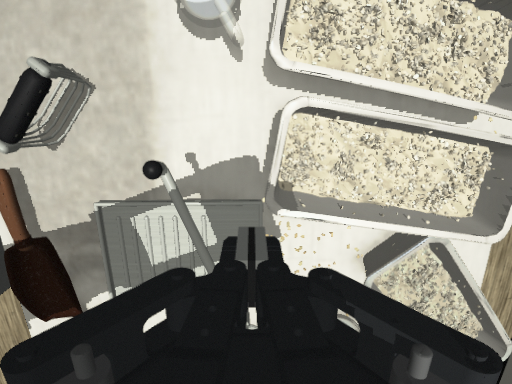

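```bash
python3 -m jog '[{"ax":0,"ay":-0.017,"az":-0.018,"tx":0,"ty":-0.6,"tz":3.5,"fingers":1},{"ax":0,"ay":0,"az":0,"tx":0,"ty":0,"tz":3.5,"fingers":1},{"ax":0,"ay":0,"az":0,"tx":0,"ty":0,"tz":3,"fingers":1},{"ax":0,"ay":0,"az":0,"tx":0,"ty":0,"tz":1.4,"fingers":1},{"ax":0,"ay":0,"az":0,"tx":0,"ty":0,"tz":0,"fingers":1}]'
python3 - <<'E'
from h import *
go([0.6,0.18,0.152],0.0)
E
```

```text
clock: 4.92
position: [0.6627, 0.1954, 0.1573]
ee_rot: [1.0, -0.003, 0.001, 0.001]
ft_force: [-0.9, 0.1, 0.4]
opening: -0.001
t(cm, tool): [-6.26  1.58  0.53]
a(tool): [ 0.002 -0.001 -0.007]
pos [0.6627 0.1954 0.1573] yaw -0.007 z [ 0.001 -0.002 -1.   ] clk 4.9167 F [-0.9  0.1  0.4] op -0.001
```

```bash
python3 -m jog '[{"ax":0,"ay":0,"az":0,"tx":-1.5,"ty":0.2,"tz":0.3,"fingers":1},{"ax":0,"ay":0,"az":0,"tx":-1.5,"ty":0.3,"tz":0.3,"fingers":1},{"ax":0,"ay":0,"az":0,"tx":-1.5,"ty":0.3,"tz":0,"fingers":1},{"ax":0,"ay":0,"az":0,"tx":-1.8,"ty":0.65,"tz":0,"fingers":1},{"ax":0,"ay":0,"az":0,"tx":-1.8,"ty":0.65,"tz":0,"fingers":1},{"ax":0,"ay":0,"az":0,"tx":-1.55,"ty":1.15,"tz":0,"fingers":1},{"ax":0,"ay":0,"az":0,"tx":-1.55,"ty":1.15,"tz":0,"fingers":1}]'
python3 - <<'E'
from h import *
go([0.529,0.12,0.152],0.0)
c,T=shot("wrist","pics/w3.png")
print(lm(c,T,"long_arm_tip"))
E
```

```text
clock: 5.5
position: [0.5596, 0.1514, 0.1699]
ee_rot: [1.0, -0.006, 0.013, -0.003]
ft_force: [-0.3, 0.1, -0.2]
opening: 0.001
t(cm, tool): [-3.07  3.18  1.69]
a(tool): [-0.005 -0.026 -0.011]
pos [0.5596 0.1514 0.1699] yaw -0.011 z [ 0.026  0.005 -1.   ] clk 5.5 F [-0.3  0.1 -0.2] op 0.001
[([0.5248, 0.1849, 0.1493], 0.57)]
```

View pics/w3.png

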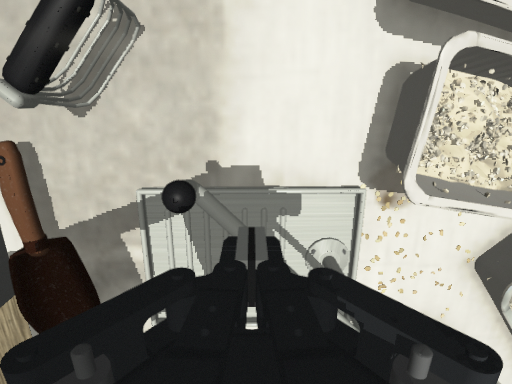

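```bash
python3 -m jog '[{"ax":0,"ay":-0.026,"az":0,"tx":0,"ty":0,"tz":-3,"fingers":1},{"ax":0,"ay":0,"az":0,"tx":2.2,"ty":-2.2,"tz":0,"fingers":1},{"ax":0,"ay":0,"az":0,"tx":2.2,"ty":-2.2,"tz":0,"fingers":1},{"ax":0,"ay":0,"az":0,"tx":0,"ty":0,"tz":0,"fingers":1}]'
python3 - <<'E'
from h import *
go([0.605,0.2,0.15],0.0)
E
```

```text
clock: 5.93
position: [0.6078, 0.1942, 0.2123]
ee_rot: [1.0, -0.008, 0.004, -0.004]
ft_force: [-1.2, -0.5, 0.3]
opening: 0.005
t(cm, tool): [-0.34 -0.52  6.24]
a(tool): [-0.009 -0.009 -0.017]
pos [0.6078 0.1942 0.2123] yaw -0.017 z [ 0.009  0.008 -1.   ] clk 5.9333 F [-1.2 -0.5  0.3] op 0.005
```

```bash
python3 -m jog '[{"ax":-0.009,"ay":-0.009,"az":-0.017,"tx":0,"ty":0,"tz":3.2,"fingers":1},{"ax":0,"ay":0,"az":0,"tx":0,"ty":0,"tz":3.2,"fingers":1},{"ax":0,"ay":0,"az":0,"tx":0,"ty":0,"tz":0.6,"fingers":1},{"ax":0,"ay":0,"az":0,"tx":0,"ty":0,"tz":0,"fingers":1}]'
python3 - <<'E'
from h import *
go([0.605,0.2,0.15],0.0)
E
```

```text
clock: 6.27
position: [0.6177, 0.1979, 0.1511]
ee_rot: [1.0, 0.0, 0.008, -0.002]
ft_force: [0.1, 0.3, 0.3]
opening: -0.006
t(cm, tool): [-1.27 -0.21  0.09]
a(tool): [-0.004 -0.016  0.001]
pos [0.6177 0.1979 0.1511] yaw 0.001 z [ 0.016  0.004 -1.   ] clk 6.2667 F [0.1 0.3 0.3] op -0.006
```

```bash
python3 -m jog '[{"ax":0,"ay":-0.016,"az":0,"tx":-1,"ty":0.8,"tz":0.3,"fingers":1},{"ax":0,"ay":-0.004,"az":0,"tx":-1,"ty":1,"tz":0.15,"fingers":1},{"ax":0,"ay":-0.004,"az":0,"tx":-1,"ty":1,"tz":0.15,"fingers":1},{"ax":0,"ay":-0.004,"az":0,"tx":-1,"ty":1,"tz":0.15,"fingers":1},{"ax":0,"ay":-0.004,"az":0,"tx":-1,"ty":1,"tz":0.15,"fingers":1}]'
python3 - <<'E'
from h import *
go([0.53,0.12,0.15],0.0)
c,T=shot("wrist","pics/w4.png")
print(lm(c,T,"long_arm_tip"))
E
```

```text
clock: 6.68
position: [0.5677, 0.1476, 0.1489]
ee_rot: [1.0, 0.001, -0.006, -0.004]
ft_force: [0.5, -0.7, -0.1]
opening: 0.001
t(cm, tool): [-3.78  2.75 -0.08]
a(tool): [-0.007  0.011  0.001]
pos [0.5677 0.1476 0.1489] yaw 0.001 z [-0.011  0.007 -1.   ] clk 6.6833 F [ 0.5 -0.7 -0.1] op 0.001
[([0.5132, 0.1699, 0.1519], 0.58)]
```

View pics/w4.png

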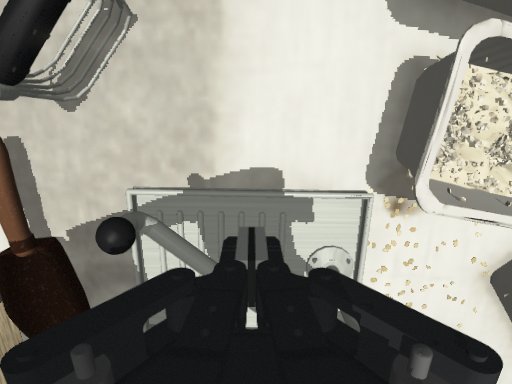

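```bash
python3 -m jog '[{"ax":0,"ay":0.008,"az":0,"tx":-1,"ty":1,"tz":0.1,"fingers":1},{"ax":0,"ay":0,"az":0,"tx":-1,"ty":1,"tz":0.1,"fingers":1},{"ax":0,"ay":0,"az":0,"tx":-0.9,"ty":1.1,"tz":0.1,"fingers":1},{"ax":0,"ay":0,"az":0,"tx":-0.9,"ty":1.1,"tz":0.1,"fingers":1},{"ax":0,"ay":0,"az":0,"tx":-0.7,"ty":1.1,"tz":0.1,"fingers":1}]'
python3 - <<'E'
from h import *
go([0.52,0.08,0.15],0.0)
c,T=shot("wrist","pics/w5.png")
print(lm(c,T,"long_arm_tip"))
E
```

```text
clock: 7.2
position: [0.5239, 0.0927, 0.1485]
ee_rot: [1.0, -0.0, 0.003, -0.005]
ft_force: [0.3, 1.1, -0.7]
opening: 0.001
t(cm, tool): [-0.39  1.27 -0.16]
a(tool): [-0.01  -0.007 -0.   ]
pos [0.5239 0.0927 0.1485] yaw -0.0 z [ 0.007  0.01  -1.   ] clk 7.2 F [ 0.3  1.1 -0.7] op 0.001
[([0.4764, 0.082, 0.1491], 0.91)]
```

```bash
python3 -m jog '[{"ax":0,"ay":0,"az":0,"tx":0,"ty":0.9,"tz":0.1,"fingers":1},{"ax":0,"ay":0,"az":0,"tx":0,"ty":0.7,"tz":0.1,"fingers":1},{"ax":0,"ay":0,"az":0,"tx":0,"ty":0.5,"tz":0.1,"fingers":1},{"ax":0,"ay":0,"az":0,"tx":0,"ty":0.4,"tz":0,"fingers":1}]'
python3 - <<'E'
from h import *
go([0.52,0.08,0.15],0.0)
c,T=shot("wrist","pics/w6.png")
print(lm(c,T,"long_arm_tip"),lm(c,T,"long_arm_root"))
E
```

```text
clock: 7.63
position: [0.5234, 0.0764, 0.1468]
ee_rot: [1.0, -0.005, 0.002, -0.015]
ft_force: [-4.9, 31.2, 1.9]
opening: -0.002
t(cm, tool): [-0.34 -0.36 -0.31]
a(tool): [-0.031 -0.004 -0.011]
pos [0.5234 0.0764 0.1468] yaw -0.011 z [ 0.004  0.031 -1.   ] clk 7.6333 F [-4.9 31.2  1.9] op -0.002
[] [([0.6455, 0.06, 0.1493], 0.61)]
```

View pics/w6.png

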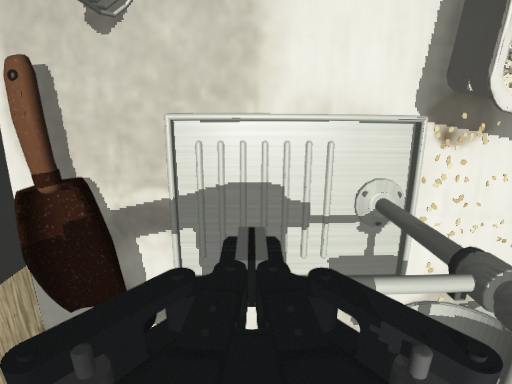

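```bash
python3 -m jog '[{"ax":-0.03,"ay":0,"az":0,"tx":0,"ty":-1,"tz":0,"fingers":1},{"ax":0,"ay":0,"az":0,"tx":0,"ty":-3,"tz":0,"fingers":-1},{"ax":0,"ay":0,"az":0,"tx":0,"ty":-3,"tz":-1,"fingers":-1},{"ax":0,"ay":0,"az":0,"tx":-1,"ty":-2.5,"tz":-3,"fingers":-1},{"ax":0,"ay":0,"az":0,"tx":-1.5,"ty":-2,"tz":-3,"fingers":-1},{"ax":0,"ay":0,"az":0,"tx":-1.5,"ty":-2,"tz":-3,"fingers":-1},{"ax":0,"ay":0,"az":0,"tx":-2,"ty":-2,"tz":-1,"fingers":-1},{"ax":0,"ay":0,"az":0,"tx":0,"ty":0,"tz":0,"fingers":-1}]'
python3 - <<'E'
from h import *
c,T=shot("top","pics/t1.png")
for t in ["long_arm_root","long_arm_tip","blender_seat","pastry_blender","round_cutter"]: print(t,lm(c,T,t))
c,T=shot("scene")
for t in ["long_arm_root","long_arm_tip","blender_seat","pastry_blender"]: print(t,lm(c,T,t))
c,T=shot("wrist","pics/w7.png")
for t in ["long_arm_root","long_arm_tip","blender_seat","pastry_blender"]: print(t,lm(c,T,t))
go([0.422,0.273,0.24],-0.73)
E
```

```text
clock: 8.45
position: [0.4653, 0.2391, 0.2593]
ee_rot: [1.0, -0.006, -0.0, -0.0]
ft_force: [0.2, 0.1, -0.2]
opening: 0.971
long_arm_root [([0.6482, 0.0652, 0.1499], 0.51)]
long_arm_tip [([0.4747, 0.0631, 0.1496], 0.69)]
blender_seat []
pastry_blender [([0.649, 0.0646, 0.1476], 0.2)]
round_cutter [([0.6422, -0.0023, 0.1423], 0.74)]
long_arm_root [([0.4248, 0.2738, 0.0704], 0.73)]
long_arm_tip [([0.4752, 0.0642, 0.152], 0.65)]
blender_seat [([0.4221, 0.2755, 0.0682], 0.81)]
pastry_blender [([0.4249, 0.2704, -0.0018], 0.57)]
long_arm_root [([0.647, 0.0607, 0.15], 0.62)]
long_arm_tip []
blender_seat [([0.4193, 0.2745, 0.0683], 0.57)]
pastry_blender [([0.4201, 0.2681, 0.0017], 0.85)]
t(cm, tool): [-4.5  -3.62  1.7 ]
a(tool): [0.002 0.002 0.716]
pos [0.4665 0.2361 0.257 ] yaw -0.014 z [-0.003 -0.002 -1.   ] clk 9.25 F [-0.8 -1.2  0.1] op 1.002
```

View pics/w7.png

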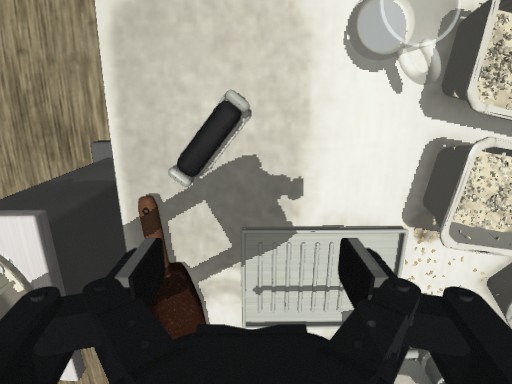

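View pics/t1.png

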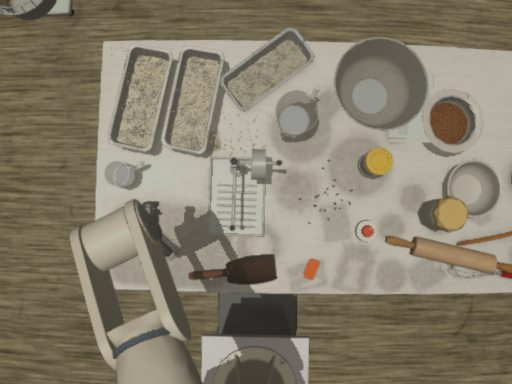

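Run:
```python
from h import *
c,T=shot("wrist")
a=ray(c,T,(238,101),0.083);b=ray(c,T,(181,174),0.083);print(a,b,(a+b)/2,np.linalg.norm(a-b));d=a-b;th=np.arctan2(d[1],d[0]);print("yaw x",th-np.pi/2)
m=models.outline_of(c,"pastry_blender")
if m:
    g=c["img"].max(2); k=(m[0]["mask"])&(g<75); ys,xs=np.nonzero(k);print(m[0]["score"],k.sum(),xs.mean(),ys.mean())
    mm=ray(c,T,(xs.mean(),ys.mean()),0.085);u=np.cov(np.c_[xs,ys].T);w,v=np.linalg.eigh(u);e=v[:,1]*20
    p=ray(c,T,(xs.mean()+e[0],ys.mean()+e[1]),0.085);q=ray(c,T,(xs.mean()-e[0],ys.mean()-e[1]),0.085);d=p-q
    print(mm,(np.arctan2(d[1],d[0])%np.pi)-np.pi/2)
```

```text
[0.45437187 0.30873215 0.083     ] [0.39279184 0.23609158 0.083     ] [0.42358185 0.27241187 0.083     ] 0.09522999474943844
yaw x -0.703178257397044
0.9 2147 208.68001863064742 139.15882626921285
[0.42405359 0.27209607 0.085     ] -0.6824542478921192
```

```bash
python3 -m jog '[{"ax":0,"ay":0,"az":0,"tx":-2.1,"ty":-1.8,"tz":0,"fingers":-1},{"ax":0,"ay":0,"az":0,"tx":-2.1,"ty":-1.8,"tz":0,"fingers":-1},{"ax":0,"ay":0,"az":0.113,"tx":0,"ty":0,"tz":1,"fingers":-1},{"ax":0,"ay":0,"az":0.113,"tx":0,"ty":0,"tz":1,"fingers":-1},{"ax":0,"ay":0,"az":0.113,"tx":0,"ty":0,"tz":1,"fingers":-1},{"ax":0,"ay":0,"az":0.113,"tx":0,"ty":0,"tz":1,"fingers":-1},{"ax":0,"ay":0,"az":0.113,"tx":0,"ty":0,"tz":0,"fingers":-1},{"ax":0,"ay":0,"az":0.113,"tx":0,"ty":0,"tz":0,"fingers":-1},{"ax":0,"ay":0,"az":0,"tx":0,"ty":0,"tz":0,"fingers":-1}]'
python3 - <<'E'
from h import *
c,T=shot("wrist","pics/w8.png")
print(lm(c,T,"blender_seat"),lm(c,T,"pastry_blender"))
go([0.4235,0.2722,0.09],-0.69)
E
```

```text
clock: 10.1
position: [0.4234, 0.2753, 0.2163]
ee_rot: [0.935, -0.354, 0.0, -0.0]
ft_force: [0.6, -0.2, 0.5]
opening: 1.003
[([0.422, 0.2741, 0.0677], 0.76)] [([0.4217, 0.2708, 0.0004], 0.85)]
t(cm, tool): [ 0.2   0.26 12.67]
a(tool): [-0.001 -0.    -0.024]
pos [0.4237 0.2754 0.2167] yaw -0.714 z [ 0.001  0.001 -1.   ] clk 10.25 F [-0.4 -0.2  0.3] op 1.001
```

View pics/w8.png

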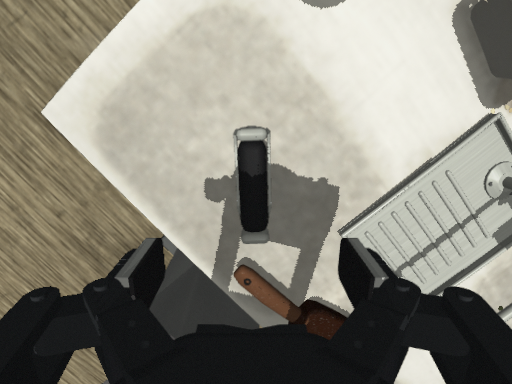

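Run:
```python
from h import *
c,T=shot("wrist")
m=models.outline_of(c,"pastry_blender")
g=c["img"].max(2); k=(m[0]["mask"])&(g<75); ys,xs=np.nonzero(k);print(m[0]["score"],k.sum(),xs.mean(),ys.mean())
for z in (.08,.09):
    print(ray(c,T,(xs.mean(),ys.mean()),z),(ray(c,T,(252,133),z)+ray(c,T,(255,237),z))/2)
d=ray(c,T,(252,133),.085)-ray(c,T,(255,237),.085);print((np.arctan2(d[1],d[0])%np.pi)-np.pi/2)
```

```text
0.59 2603 252.75873991548212 186.1344602381867
[0.4233327  0.27148076 0.08      ] [0.42299925 0.26992902 0.08      ]
[0.42508862 0.27359239 0.09      ] [0.42476774 0.27209912 0.09      ]
-0.6827863629837823
```

```bash
python3 -m jog '[{"ax":0,"ay":0,"az":-0.024,"tx":0.2,"ty":0.28,"tz":3.3,"fingers":-1},{"ax":0,"ay":0,"az":0,"tx":0,"ty":0,"tz":3.3,"fingers":-1},{"ax":0,"ay":0,"az":0,"tx":0,"ty":0,"tz":3.3,"fingers":-1},{"ax":0,"ay":0,"az":0,"tx":0,"ty":0,"tz":2.5,"fingers":-1},{"ax":0,"ay":0,"az":0,"tx":0,"ty":0,"tz":0,"fingers":-1}]'
python3 - <<'E'
from h import *
go([0.4238,0.2720,0.082],-0.685)
E
```

```text
clock: 10.77
position: [0.4277, 0.2744, 0.0928]
ee_rot: [0.943, -0.333, 0.004, -0.005]
ft_force: [-0.8, -0.1, 1.0]
opening: 0.999
t(cm, tool): [-0.15  0.45  1.08]
a(tool): [-0.012 -0.004  0.006]
pos [0.4277 0.2744 0.0928] yaw -0.679 z [ 0.011  0.007 -1.   ] clk 10.7667 F [-0.8 -0.1  1. ] op 0.999
```

```bash
python3 -m jog '[{"ax":-0.012,"ay":-0.004,"az":0.006,"tx":-0.1,"ty":0.45,"tz":1.1,"fingers":-1},{"ax":0,"ay":0,"az":0,"tx":0,"ty":0,"tz":0,"fingers":-1},{"ax":0,"ay":0,"az":0,"tx":0,"ty":0,"tz":0,"fingers":-1}]'
python3 - <<'E'
from h import *
go([0.4238,0.2720,0.082],-0.685)
shot("wrist","pics/w9.png")
E
```

```text
clock: 11.02
position: [0.4245, 0.2717, 0.0823]
ee_rot: [0.942, -0.335, -0.0, 0.001]
ft_force: [-0.8, 1.6, 0.1]
opening: 0.998
t(cm, tool): [-0.07  0.02  0.03]
a(tool): [0.001 0.    0.002]
pos [0.4245 0.2717 0.0823] yaw -0.683 z [-0.001 -0.001 -1.   ] clk 11.0167 F [-0.8  1.6  0.1] op 0.998
```

View pics/w9.png

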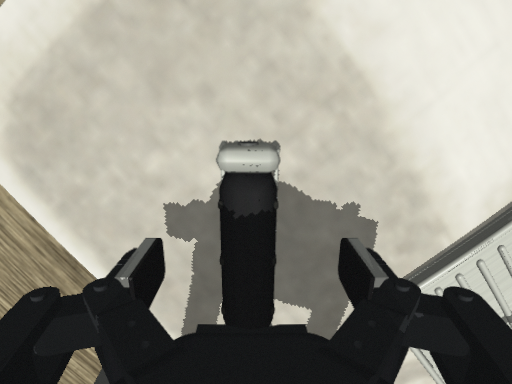

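```bash
python3 -m jog '[{"ax":0,"ay":0,"az":0,"tx":0,"ty":0,"tz":0,"fingers":1},{"ax":0,"ay":0,"az":0,"tx":0,"ty":0,"tz":0,"fingers":1},{"ax":0,"ay":0,"az":0,"tx":0,"ty":0,"tz":0,"fingers":1},{"ax":0,"ay":0,"az":0,"tx":0,"ty":0,"tz":0,"fingers":1},{"ax":0,"ay":0,"az":0,"tx":0,"ty":0,"tz":0,"fingers":1},{"ax":0,"ay":0,"az":0,"tx":0,"ty":0,"tz":0,"fingers":1},{"ax":0,"ay":0,"az":0,"tx":0,"ty":0,"tz":0,"fingers":1},{"ax":0,"ay":0,"az":0,"tx":0,"ty":0,"tz":-1,"fingers":1},{"ax":0,"ay":0,"az":0,"tx":0,"ty":0,"tz":-2,"fingers":1}]' 60
python3 - <<'E'
from h import *
go([0.4238,0.2720,0.2],-0.683)
shot("wrist","pics/w10.png")
E
```

```text
clock: 11.82
position: [0.4244, 0.2717, 0.115]
ee_rot: [0.942, -0.335, -0.0, 0.0]
ft_force: [0.3, -0.6, -1.8]
opening: 0.291
t(cm, tool): [-0.07  0.02 -8.5 ]
a(tool): [0. 0. 0.]
pos [0.4244 0.2717 0.115 ] yaw -0.683 z [-0. -0. -1.] clk 11.8167 F [ 0.3 -0.6 -1.8] op 0.291
```

View pics/w10.png

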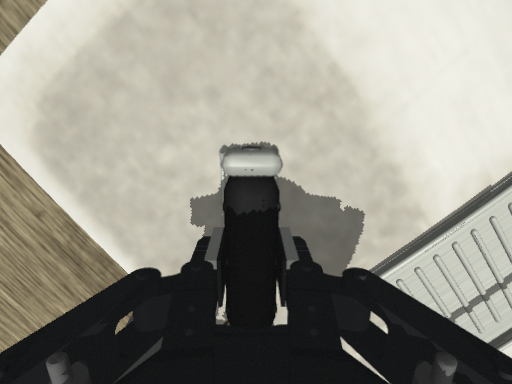

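```bash
python3 -m jog '[{"ax":0,"ay":0,"az":-0.06,"tx":0,"ty":0,"tz":-1.6,"fingers":1},{"ax":0,"ay":0,"az":-0.1,"tx":0,"ty":0,"tz":-1.6,"fingers":1},{"ax":0,"ay":0,"az":-0.1,"tx":0,"ty":0,"tz":-1.6,"fingers":1},{"ax":0,"ay":0,"az":-0.1,"tx":0,"ty":0,"tz":-1.6,"fingers":1},{"ax":0,"ay":0,"az":-0.1,"tx":0,"ty":0,"tz":-1.6,"fingers":1},{"ax":0,"ay":0,"az":-0.1,"tx":0,"ty":0,"tz":-1.6,"fingers":1},{"ax":0,"ay":0,"az":-0.1,"tx":0,"ty":0,"tz":0,"fingers":1},{"ax":0,"ay":0,"az":0,"tx":0,"ty":0,"tz":0,"fingers":1}]'
python3 - <<'E'
from h import *
go([0.4,0.062,0.209],0)
E
```

```text
clock: 12.53
position: [0.4261, 0.2727, 0.2238]
ee_rot: [1.0, 0.004, 0.004, -0.002]
ft_force: [-0.1, 0.4, -1.8]
opening: 0.288
t(cm, tool): [-2.8  21.05  1.35]
a(tool): [-0.005 -0.008  0.009]
pos [0.4261 0.2727 0.2238] yaw 0.009 z [ 0.008  0.005 -1.   ] clk 12.5333 F [-0.1  0.4 -1.8] op 0.288
```

```bash
python3 -m jog '[{"ax":-0.005,"ay":-0.008,"az":0.009,"tx":-1.5,"ty":1.5,"tz":0.2,"fingers":1},{"ax":0,"ay":0,"az":0,"tx":-1.2,"ty":2.5,"tz":0.2,"fingers":1},{"ax":0,"ay":0,"az":0,"tx":0,"ty":2.7,"tz":0.2,"fingers":1},{"ax":0,"ay":0,"az":0,"tx":0,"ty":2.7,"tz":0.2,"fingers":1},{"ax":0,"ay":0,"az":0,"tx":0,"ty":2.7,"tz":0.2,"fingers":1},{"ax":0,"ay":0,"az":0,"tx":0,"ty":2.7,"tz":0.2,"fingers":1},{"ax":0,"ay":0,"az":0,"tx":0,"ty":2.7,"tz":0.2,"fingers":1},{"ax":0,"ay":0,"az":0,"tx":0,"ty":2,"tz":0,"fingers":1},{"ax":0,"ay":0,"az":0,"tx":0,"ty":1.4,"tz":0,"fingers":1},{"ax":0,"ay":0,"az":0,"tx":0,"ty":0,"tz":0,"fingers":1}]'
python3 - <<'E'
from h import *
go([0.4,0.062,0.209],0)
c,T=shot("wrist","pics/w11.png")
for t in ["blender_seat","long_arm_root","long_arm_tip"]: print(t,lm(c,T,t))
c,T=shot("scene","pics/s2.png")
for t in ["blender_seat","long_arm_root","long_arm_tip"]: print(t,lm(c,T,t))
c,T=shot("top","pics/t2.png")
for t in ["blender_seat","long_arm_root","long_arm_tip"]: print(t,lm(c,T,t))
E
```

```text
clock: 13.37
position: [0.3929, 0.0564, 0.2077]
ee_rot: [1.0, -0.016, 0.0, -0.001]
ft_force: [-0.6, 1.2, -2.0]
opening: 0.29
t(cm, tool): [ 0.69 -0.58 -0.13]
a(tool): [-0.001 -0.    -0.033]
pos [0.3929 0.0564 0.2077] yaw -0.033 z [ 0.     0.001 -1.   ] clk 13.3667 F [-0.6  1.2 -2. ] op 0.29
blender_seat [([0.392, 0.0525, 0.1892], 0.66)]
long_arm_root []
long_arm_tip [([0.475, 0.0637, 0.1479], 0.91)]
blender_seat [([0.3918, 0.0587, 0.1895], 0.89)]
long_arm_root [([0.6459, 0.0652, 0.1466], 0.51)]
long_arm_tip [([0.4763, 0.0644, 0.1497], 0.6)]
blender_seat []
long_arm_root [([0.6455, 0.0647, 0.1506], 0.61)]
long_arm_tip [([0.4712, 0.0618, 0.1505], 0.62)]
```

View pics/w11.png

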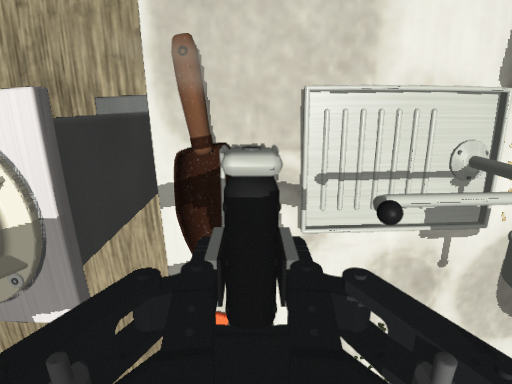

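View pics/s2.png

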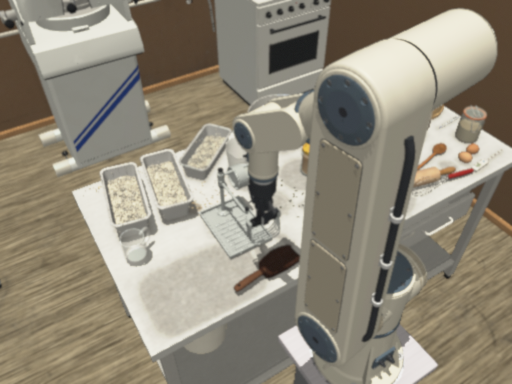

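```bash
python3 -m jog '[{"ax":0,"ay":0,"az":-0.033,"tx":0.5,"ty":-0.65,"tz":-0.1,"fingers":1},{"ax":0,"ay":0,"az":0,"tx":1,"ty":0,"tz":0,"fingers":1},{"ax":0,"ay":0,"az":0,"tx":1.5,"ty":0,"tz":0,"fingers":1},{"ax":0,"ay":0,"az":0,"tx":1.5,"ty":0,"tz":0,"fingers":1},{"ax":0,"ay":0,"az":0,"tx":0,"ty":0,"tz":0,"fingers":1}]'
python3 - <<'E'
from h import *
go([0.551,0.063,0.21],0)
E
```

```text
clock: 14.38
position: [0.4431, 0.0672, 0.2096]
ee_rot: [1.0, 0.006, 0.002, -0.001]
ft_force: [-0.2, 0.3, -1.9]
opening: 0.287
t(cm, tool): [ 1.078e+01  5.500e-01 -1.000e-02]
a(tool): [-0.002 -0.003  0.012]
pos [0.4431 0.0672 0.2096] yaw 0.012 z [ 0.003  0.003 -1.   ] clk 14.3833 F [-0.2  0.3 -1.9] op 0.287
```

```bash
python3 -m jog '[{"ax":0,"ay":0,"az":0.012,"tx":1.5,"ty":0.4,"tz":0,"fingers":1},{"ax":0,"ay":0,"az":0,"tx":1.5,"ty":0,"tz":0,"fingers":1},{"ax":0,"ay":0,"az":0,"tx":1.5,"ty":0,"tz":0,"fingers":1},{"ax":0,"ay":0,"az":0,"tx":1.5,"ty":0,"tz":0,"fingers":1},{"ax":0,"ay":0,"az":0,"tx":0,"ty":0,"tz":0,"fingers":1}]'
python3 - <<'E'
from h import *
go([0.551,0.063,0.21],0)
c,T=shot("wrist","pics/w12.png")
E
```

```text
clock: 14.8
position: [0.5069, 0.0639, 0.2088]
ee_rot: [1.0, 0.001, 0.001, -0.001]
ft_force: [0.2, -0.6, -1.7]
opening: 0.291
t(cm, tool): [ 4.41  0.1  -0.11]
a(tool): [-0.002 -0.002  0.002]
pos [0.5069 0.0639 0.2088] yaw 0.002 z [ 0.002  0.002 -1.   ] clk 14.8 F [ 0.2 -0.6 -1.7] op 0.291
```

View pics/w12.png

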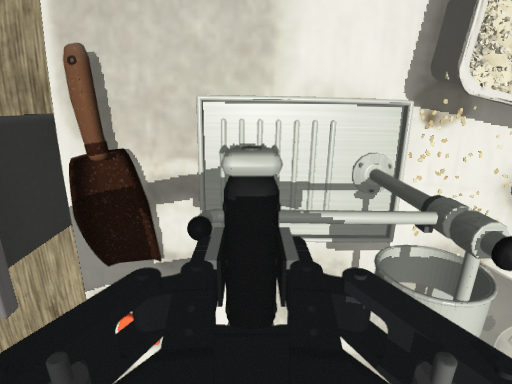

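```bash
python3 -m jog '[{"ax":0,"ay":0,"az":0,"tx":1.3,"ty":0.1,"tz":0,"fingers":1},{"ax":0,"ay":0,"az":0,"tx":1.3,"ty":0,"tz":0,"fingers":1},{"ax":0,"ay":0,"az":0,"tx":0.7,"ty":0,"tz":0,"fingers":1},{"ax":0,"ay":0,"az":0,"tx":0,"ty":0,"tz":1,"fingers":1},{"ax":0,"ay":0,"az":0,"tx":0,"ty":0,"tz":1,"fingers":1},{"ax":0,"ay":0,"az":0,"tx":0,"ty":0,"tz":0.5,"fingers":1},{"ax":0,"ay":0,"az":0,"tx":0,"ty":0,"tz":0,"fingers":1}]'
python3 - <<'E'
from h import *
go([0.545,0.063,0.1685],0)
c,T=shot("scene","pics/s3.png")
cv2.imwrite("pics/s3.png",cv2.resize(c["img"][140:270,170:320,::-1],None,fx=4,fy=4))
for t in ["blender_seat","long_arm_root","long_arm_tip"]: print(t,lm(c,T,t))
E
```

```text
clock: 15.43
position: [0.5352, 0.0632, 0.1794]
ee_rot: [1.0, 0.001, -0.003, -0.001]
ft_force: [-0.3, 0.3, -2.2]
opening: 0.291
t(cm, tool): [0.99 0.03 1.08]
a(tool): [-0.002  0.006  0.002]
pos [0.5352 0.0632 0.1794] yaw 0.002 z [-0.006  0.002 -1.   ] clk 15.4333 F [-0.3  0.3 -2.2] op 0.291
blender_seat [([0.5361, 0.0617, 0.1595], 0.65)]
long_arm_root [([0.6422, 0.0626, 0.1472], 0.65)]
long_arm_tip [([0.4731, 0.067, 0.1495], 0.55)]
```

View pics/s3.png

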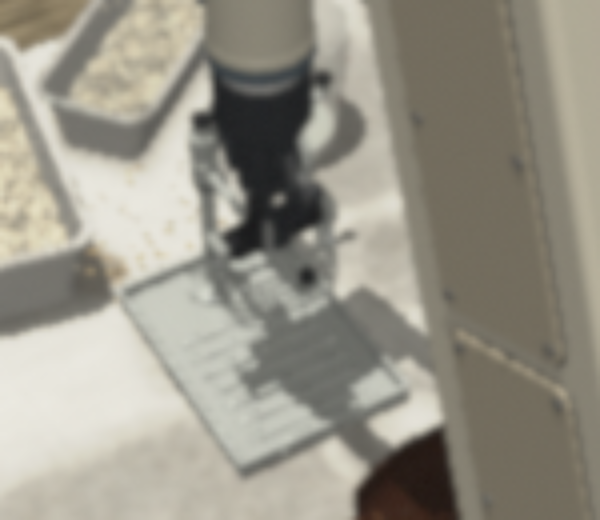

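```bash
python3 -m jog '[{"ax":0,"ay":0.006,"az":0,"tx":0,"ty":0,"tz":0.4,"fingers":1},{"ax":0,"ay":0,"az":0,"tx":0,"ty":0,"tz":0.4,"fingers":1},{"ax":0,"ay":0,"az":0,"tx":0,"ty":0,"tz":0.2,"fingers":1}]'
python3 -m jog '[{"ax":0,"ay":0,"az":0,"tx":0,"ty":0,"tz":0.2,"fingers":1},{"ax":0,"ay":0,"az":0,"tx":0,"ty":0,"tz":0.2,"fingers":1}]'
```

```text
clock: 15.88
position: [0.5375, 0.0635, 0.1725]
ee_rot: [1.0, 0.001, 0.003, -0.001]
ft_force: [-7.9, -1.3, 21.8]
opening: 0.289
clock: 16.05
position: [0.5375, 0.0636, 0.1723]
ee_rot: [1.0, 0.001, 0.004, -0.001]
ft_force: [-10.9, 0.1, 28.0]
opening: 0.287
```

```bash
python3 -m jog '[{"ax":0,"ay":0,"az":0,"tx":0,"ty":0,"tz":-0.05,"fingers":1},{"ax":0,"ay":-0.004,"az":0,"tx":0,"ty":0,"tz":0,"fingers":1},{"ax":0,"ay":0,"az":0,"tx":0,"ty":0,"tz":0,"fingers":1}]'
python3 -m jog '[{"ax":0,"ay":0,"az":0,"tx":0,"ty":0,"tz":0,"fingers":0.3},{"ax":0,"ay":0,"az":0,"tx":0,"ty":0,"tz":0,"fingers":0.2},{"ax":0,"ay":0,"az":0,"tx":0,"ty":0,"tz":0,"fingers":0},{"ax":0,"ay":0,"az":0,"tx":0,"ty":0,"tz":0,"fingers":-0.2},{"ax":0,"ay":0,"az":0,"tx":0,"ty":0,"tz":0,"fingers":-0.2},{"ax":0,"ay":0,"az":0,"tx":0,"ty":0,"tz":0,"fingers":-0.2}]'
python3 - <<'E'
from h import *
go([0.5375,0.063,0.3],0)
c,T=shot("wrist","pics/w13.png")
for t in ["blender_seat","long_arm_root","long_arm_tip"]: print(t,lm(c,T,t))
E
```

```text
clock: 16.3
position: [0.5379, 0.0637, 0.1745]
ee_rot: [1.0, 0.001, 0.003, -0.002]
ft_force: [-0.3, -0.4, -2.7]
opening: 0.288
clock: 16.8
position: [0.5382, 0.0637, 0.1736]
ee_rot: [1.0, 0.001, 0.002, -0.002]
ft_force: [0.6, -0.1, 0.2]
opening: 0.6
t(cm, tool): [ -0.     0.03 -12.64]
a(tool): [-0.003 -0.005  0.002]
pos [0.5382 0.0637 0.1736] yaw 0.002 z [ 0.005  0.003 -1.   ] clk 16.8 F [ 0.6 -0.1  0.2] op 0.6
blender_seat [([0.5355, 0.064, 0.1555], 0.57)]
long_arm_root [([0.6452, 0.0608, 0.1508], 0.95)]
long_arm_tip [([0.4755, 0.0622, 0.1507], 0.7)]
```

View pics/w13.png

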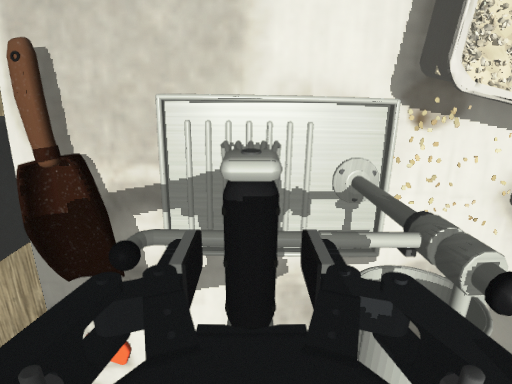

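```bash
python3 -m jog '[{"ax":0,"ay":0,"az":0,"tx":0,"ty":0,"tz":-0.8,"fingers":-0.2},{"ax":0,"ay":0,"az":0,"tx":0,"ty":0,"tz":-1.5,"fingers":-0.2},{"ax":0,"ay":0,"az":0,"tx":0,"ty":0,"tz":-2,"fingers":-0.2},{"ax":0,"ay":0,"az":0,"tx":0,"ty":0,"tz":-3,"fingers":-0.2},{"ax":0,"ay":0,"az":0,"tx":0,"ty":0,"tz":-3,"fingers":-0.2},{"ax":0,"ay":0,"az":0,"tx":0,"ty":0,"tz":-3,"fingers":-0.2},{"ax":0,"ay":0,"az":0,"tx":-1,"ty":0,"tz":-2,"fingers":-0.2},{"ax":0,"ay":0,"az":0,"tx":-3,"ty":0,"tz":0,"fingers":-0.2},{"ax":0,"ay":0,"az":0,"tx":-3,"ty":0,"tz":0,"fingers":-0.2},{"ax":0,"ay":0,"az":0,"tx":0,"ty":0,"tz":0,"fingers":-0.2}]'
cat > chk.py <<'E'
from h import *
import sys
go(None)
for n in ["wrist","scene"]:
    c,T=shot(n,f"pics/{n}{sys.argv[1]}.png")
    for t in ["blender_seat","pastry_blender","long_arm_root","long_arm_tip","round_cutter"]: print(n,t,lm(c,T,t))
E
python3 chk.py A
```

```text
clock: 17.83
position: [0.4653, 0.0629, 0.339]
ee_rot: [1.0, 0.001, 0.003, -0.002]
ft_force: [0.4, 0.4, -0.1]
opening: 0.598
pos [0.4653 0.0629 0.339 ] yaw 0.002 z [ 0.006  0.003 -1.   ] clk 17.8333 F [ 0.4  0.4 -0.1] op 0.598
wrist blender_seat [([0.5384, 0.062, 0.1558], 0.57)]
wrist pastry_blender [([0.5354, 0.06, 0.087], 0.66)]
wrist long_arm_root [([0.6463, 0.0596, 0.1502], 0.74)]
wrist long_arm_tip [([0.4734, 0.0656, 0.1498], 0.87)]
wrist round_cutter [([0.6453, -0.0008, 0.14], 0.79)]
scene blender_seat [([0.5387, 0.0612, 0.1553], 0.89)]
scene pastry_blender [([0.6597, -0.3346, -0.0022], 0.44)]
scene long_arm_root [([0.6462, 0.0615, 0.1469], 0.51)]
scene long_arm_tip []
scene round_cutter [([0.647, -0.0021, 0.1434], 0.73)]
```

View pics/wristA.png

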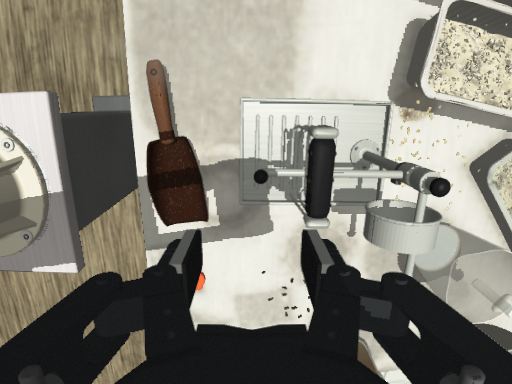

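```bash
python3 -m jog '[{"ax":0,"ay":0,"az":0,"tx":-2,"ty":0,"tz":-1,"fingers":-0.2},{"ax":0,"ay":0,"az":0,"tx":0,"ty":0,"tz":0,"fingers":-0.2},{"ax":0,"ay":0,"az":0,"tx":0,"ty":0,"tz":0,"fingers":-0.2},{"ax":0,"ay":0,"az":0,"tx":0,"ty":0,"tz":0,"fingers":-0.2},{"ax":0,"ay":0,"az":0,"tx":0,"ty":0,"tz":0,"fingers":-0.2},{"ax":0,"ay":0,"az":0,"tx":0,"ty":0,"tz":0,"fingers":-0.2},{"ax":0,"ay":0,"az":0,"tx":0,"ty":0,"tz":0,"fingers":-0.2},{"ax":0,"ay":0,"az":0,"tx":0,"ty":0,"tz":0,"fingers":-0.2},{"ax":0,"ay":0,"az":0,"tx":0,"ty":0,"tz":0,"fingers":-0.2},{"ax":0,"ay":0,"az":0,"tx":0,"ty":0,"tz":0,"fingers":-0.2}]'
python3 chk.py B
python3 - <<'E'
import cv2
i=cv2.imread("pics/sceneB.png")[140:270,170:320];cv2.imwrite("pics/sBz.png",cv2.resize(i,None,fx=4,fy=4,interpolation=cv2.INTER_CUBIC))
E
```

```text
clock: 19.27
position: [0.4501, 0.0629, 0.3458]
ee_rot: [1.0, 0.001, 0.002, -0.001]
ft_force: [0.7, -0.3, -0.1]
opening: 0.6
pos [0.4501 0.0629 0.3458] yaw 0.001 z [ 0.004  0.003 -1.   ] clk 19.2667 F [ 0.7 -0.3 -0.1] op 0.6
wrist blender_seat [([0.5342, 0.0607, 0.1544], 0.83)]
wrist pastry_blender [([0.5357, 0.0638, 0.0881], 0.77)]
wrist long_arm_root [([0.6438, 0.0596, 0.1498], 0.9)]
wrist long_arm_tip [([0.4716, 0.0636, 0.1496], 0.61)]
wrist round_cutter [([0.6421, -0.0003, 0.1379], 0.68)]
scene blender_seat [([0.5389, 0.0609, 0.1552], 0.65)]
scene pastry_blender [([0.5387, 0.0631, 0.0864], 0.88)]
scene long_arm_root [([0.6439, -0.0004, 0.1428], 0.71)]
scene long_arm_tip [([0.4745, 0.0672, 0.1483], 0.69)]
scene round_cutter [([0.6484, -0.0016, 0.142], 0.82)]
```

View pics/sBz.png

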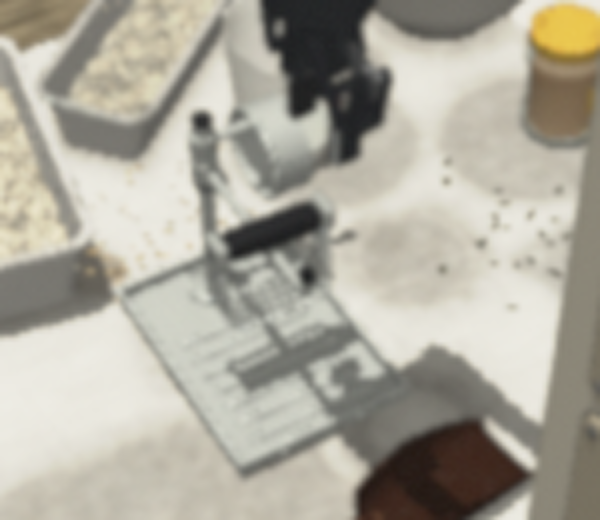

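The picture shows the blender hanging level on the bar (handle at about (270,230) in the zoomed view), with the cutter still on the short arm and the gripper clear of everything. I'm handing the job in.

```bash
python3 -c "
from plant import bot;print(bot.job_done())"
```

```text
the job is handed in; nothing more can be done
None
```

The pastry blender is hanging on the long arm's straight bar, and I handed the job in at about 19 s of the 58 s allowed. The hand-in gives no verdict.

- **Long arm:** I pushed it round with closed fingers until the wrist force rose to about 31 N at the stop. The first push rode up over the bar after roughly half the swing, so I backed off, lowered the fingers and pushed again. In the last pictures the arm points straight along the stand's -x, within a few hundredths of a radian of its stop.
- **Blender:** I gripped it across the handle, passed its loop over the tip and lowered it until it touched the bar. I then opened the fingers partway and lifted clear. The seat now measures about 107 mm from the post, within 2 mm sideways and about 5 mm above the bar axis. It hangs upright and showed no motion beyond measurement scatter over 1.4 s.
- **Cutter and clearances:** The cutter still hangs at z ≈ 0.14 m on the folded short arm, and the gripper is about 0.17 m above the ball of the bar.
- **Not re-measured:** I did not locate the timer, the honey jar or the glass mug again at the end. The gripper never worked near them.
- **Disagreeing readings:** One scene-camera reading of `long_arm_root` landed on the cutter, and an earlier one of `pastry_blender` landed near the honey jar. I took both as false detections because the other views agreed with each other.

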